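# Cover a sown tray and pull its heat-mat switch on

### The arm

A 6-joint arm with a two-finger parallel gripper is mounted at the origin on the work surface. World frame = base frame: x ahead of the robot, y to its left, z up, the work surface at z = 0. Lengths are in m, angles in degrees, forces in N, time in s.
With the tool pointing down it reaches from about 0.425 to 0.95 m from the base axis. Payload 14.7 kg.
Tool frame: the origin (TCP) lies between the finger pads; the fingertips stand 11 mm ahead of it and the grasp point (between the pads) lies 8 mm behind it; z points along the fingers, y is the direction in which the jaws open and shut (so a half turn about z gives the same grasp; the last joint's range is limited). The gripper opens to 85 mm and grips with 20 to 120 N. Pads are 22 mm wide; open, the fingers measure 114 mm over their backs; the gripper's body (76 mm by 85 mm) begins 54 mm behind the grasp point. The pads swing forward as they close: fully open they stand 13 mm farther back than shut.
Start: joints at [64.996, 27.513, 91.461, -0, 61.026, -2.67], TCP at [0.247, 0.601, 0.242] pointing down, gripper open.
Joint ranges: [-157.49, 157.49], [-46.99, 117.5], [13.45, 153.17], [-89.5, 269.5], [5.16, 153.95], [-167.48, 167.48]. Speed limits (degrees/s): [108.29, 108.29, 136.94, 172.46, 172.46, 172.46].

### API

Orientations are given as a 3x3 rotation matrix whose columns are the frame's x, y, z axes.
In Python, from workcell import r, get_image, camera_params, workorder gives the robot as it stands.
- The arm moves only by the tool arm_command, never from a script. Its argument "moves" is a list of rows, each a list of 3 entries, a list of its own where there are three numbers: the shift along the tool's x, y, z scaled (see below), then the turn, a rotation vector about the tool's x, y, z scaled (see below), then the opening, from 0 (shut) to 1 (fully open). A call has exactly 5 rows; each row shifts and turns the commanded pose from where the row before left it, along the tool's axes as they then stand; what a row does not reach is not made up. The controller multiplies each number of a shift by 0.05 m and each number of a turn by pi/2 rad. A row lasts 1/10 s, in which the tool goes at most 50 mm and 8.59 degrees, less where a joint would pass 70% of its speed; a pose out of reach is approached as far as the arm can. A call with a number of a shift or a turn outside -1 to 1 is refused whole. A call with a gripper value outside its range is refused whole. The fingers move at their own pace and stop on an object; the grip force is fixed at half the most. Time passes only in rows, so rows that do not move let the fingers close, or fill a call up. It gives the time, the measured TCP pose, the force and the opening at its end, in the units of the state.
- r.sense(): the state, without advancing time (a new reading comes with each control period).
- get_image(name): name is "scene" or "top"; returns the picture (420x560x3 uint8, red, green, blue); there is no depth.
- camera_params(name): a dict with "K" (3x3 intrinsics, pixels), "k1" (the pictures are not rectified: a ray, as slopes to the right and down, at radius r is drawn at 1 + k1 r^2 times it, then the intrinsics apply), "eye" and "rotation" of the camera in the world. Camera axes: x right, y up, looking along -z (the intrinsics and any distortion apply to the point x, -y, -z); pixel columns grow to the right and rows downward; lengths in m; the calibration is good to about 2 mm. A picture is of the moment at which its call begins. camera_params takes no time and is no camera call.
- workorder.finish_job(): hands the job in, once; it reports no verdict.
The state is a dict: "time": time; "joint_pos": joint angles; "joint_velocities": joint speeds; "tau": joint torques, N m; "tcp_pos": TCP position; "ee_rot": TCP orientation; "wrist_force": force on the tool from outside, world axes, zero at the start; "ft_torque": the same for the moment, N m; "finger_gap": opening from 0.0 (shut) to 1.0 (fully open).
Only numpy, scipy, OpenCV 4.12 (cv2) and the standard library are available. Lean on these libraries where they do the work, as an engineer would, in place of code of your own. Each camera call takes 0.05 s, during which the arm holds its last target.

### The job

Get the freshly sown tray (bare brown compost) germinating: put the clear dome over it so that it sits fully down on the tray's rim all round, and switch on the heat mat under that tray by pulling its red knob on the switch box out until it stays out by itself. The left knob works the mat on the left of the box and the right knob the mat on the right; leave the other knob pushed in. Set the dome down rather than dropping it, do not touch the tray of green seedlings, and leave the other things on the bench where they are.

Things in the scene. Friction and masses are not known exactly. Their poses are not given: they have to be found in the camera images.
- console: Grey switch box, fixed, 150 mm deep (x), 240 wide (y), 45 high at the front edge, 106 at the back. Origin: centre of its underside; its -x side is the low front, facing the robot; z up. The top panel slopes at 25 degrees, rising to the back, with two red knobs 120 mm apart. The left knob switches the mat on the box's +y side (the robot's left), the right knob the mat on its -y side.
- knob_left (a joint): Left knob (+y side of the box): how far it is pulled out along its axis, m. 0 = pushed in, off (both start so); 0.012 = fully out against its stop, on. An over-centre spring holds it at either end with about 7 N: pulling takes some 8 N at first, falling to nothing half-way (0.006); past that the spring throws it out to 0.012, where it rests when let go.
- knob_right (a joint): Right knob (-y side of the box): the same.
- knob_left_grip (a point): Centre of the left knob's red mushroom head, where to pinch it; moves with the knob. z axis = the knob's axis, out of the panel, the way to pull: 25 degrees off vertical, leaning to the box's front; y = the box's y. Head 40 mm across, 23 thick, its side straight for 12 mm. Pushed in, this point is 24 mm off the panel, the head's underside 13; below it a 30 mm collar, 8 high.
- knob_right_grip (a point): The same point of the right knob.
- dome_center (a point): Clear plastic dome (humidity cover), loose, about 0.11 kg, standing on the bench, 200 mm long (x), 145 wide (y), 107 high with its green grip. This point: its centre, half-way up (53.5 mm above its lower edge), 23.5 below the roof's top; z up. The same either way round. An inner ledge 12 mm above the lower edge rests on the tray's rim; seated, this point is 41.5 mm above the rim's top.
- dome_grip (a point): Centre of the green grip in the middle of the dome's roof: 70 mm long (the dome's x), 20 wide (y), 30 high (it stands on the roof, from 77 to 107 mm above the dome's lower edge). Axes as the dome's. Below the ledge the dome's skirt flares outward around the tray's rim: free play 3 mm a side at the ledge, 9 mm at the lower edge.
- sown_tray_rim (a point): Freshly sown tray: black, fixed, rim 175 mm long (x) by 120 wide (y), 50 high, filled with bare brown compost, standing on one of the two black heat mats (250 x 200 x 4 mm). This point: centre of the tray at the height of the rim's top (54 mm above the bench); x along its length, z up.
- seedling_tray_rim (a point): The other tray, alike, on the other heat mat, full of green seedlings up to 60 mm above the rim; not to be touched. This point: its centre at rim height, axes alike.
- spray_bottle: Bystander: pale spray bottle with black trigger head, 66 mm across, 182 high; origin under its centre.
- seed_jar: Bystander: amber glass jar, 60 mm across, 85 high; origin under its centre.
- flowerpot: Bystander: terracotta flowerpot, 102 mm across, 85 high; origin under its centre.
- thermometer: Bystander: white thermometer with a small display, 22 x 70 x 62 mm high; origin under its centre.
- trowel: Bystander: hand trowel lying along its x, 217 mm long, 66 wide, 26 high; origin at its middle, on the bench.
- watering_can: Bystander: small green watering can, 100 mm across, 125 high, spout towards its +x (reaching 125 mm out); origin under its centre.
- seed_tin: Bystander: flat blue tin with a silver lid, 103 x 73 x 40 mm high; origin under its centre.

How it is judged (in metres and radians):
At the end, for the whole second after the job is handed in: The dome sits on the sown tray: level within 0.05 rad, centred within 8 mm, in line within 0.1 rad, its ledge down on the rim within about 4 mm, and at rest. The knob on the sown tray's side of the box stays out by itself (over 9 of its 12 mm), the other is pushed in (under 3 mm) (horizontal distance between dome_center and sown_tray_rim below 0.008 m and z of dome_center in the frame of sown_tray_rim between 0.037 and 0.0455 m and angle between dome_center's own z axis and vertical below 0.05 rad and angle between the x axis of dome_center and the x axis of sown_tray_rim, either way round below 0.1 rad and linear speed of dome below 0.02 m/s and ((y of sown_tray_rim in the frame of console above 0 m and value of joint knob_left above 0.009 m and value of joint knob_right below 0.003 m) or (not (y of sown_tray_rim in the frame of console above 0 m) and value of joint knob_right above 0.009 m and value of joint knob_left below 0.003 m)) and velocity of joint each of knob_left, knob_right below 0.02 m/s); the robot touches nothing.
It fails at once if the dome is dropped: it falls freely faster than 0.6 m/s (some 20 mm) (linear speed of dome above 0.6 m/s and contact force between the fingers and dome below 0.05 N).
It fails at once if the seedling tray is touched by the robot or the dome (over 1 N) (contact force between any of the fingers, the arm, dome and seedling_tray above 1 N).
It fails at once if a bystander is moved by more than 30 mm (distance of any of spray_bottle, seed_jar, flowerpot, thermometer, trowel, watering_can, seed_tin from where it was at the start of the episode above 0.03 m).
It also fails if it takes over 43 s, if anything falls off the work surface, if the arm or the gripper's body presses on something with over 40 N, if the wrist force passes 120 N, or if a joint passes its speed limit or range.

## Working session

There is one attempt and no reset: what is moved stays moved. The work goes in short steps, Python scripts to look and compute and a tool call to move; the robot and the scene stay as the last step left them, time stands still between calls to the robot, and variables do not carry over. Pictures are saved under pics/ and viewed, and the job is handed in when it is done.

Besides the shell and the picture viewer there is one more tool, called after "Call:" as name(argument=value, ...) on one line, values as JSON. arm_command: Moves the arm, as the interface text tells. Its arguments: {"type":"object","properties":{"moves":{"type":"array"}},"required":["moves"]}

```bash
ls; mkdir -p pics; python3 - <<'E'
from workcell import r,get_image,camera_params,workorder
import cv2
for n in("scene","top"):
    im=get_image(n);cv2.imwrite(f"pics/{n}0.png",im[:,:,::-1]);p=camera_params(n);print(n,p)
print(r.sense())
E
```

```text
pics
scene {'K': array([[439.97299616,   0.        , 287.22596918],
       [  0.        , 439.97299616, 206.59812419],
       [  0.        ,   0.        ,   1.        ]]), 'k1': -0.11671457415563473, 'eye': array([ 1.39031714, -0.49991368,  1.26305303]), 'rotation': array([[ 0.51616016, -0.66577846,  0.5388114 ],
       [ 0.85639181,  0.41080705, -0.31277891],
       [-0.01310606,  0.62287768,  0.78220945]])}
top {'K': array([[392.12276937,   0.        , 280.12300226],
       [  0.        , 392.12276937, 206.91166668],
       [  0.        ,   0.        ,   1.        ]]), 'k1': -0.1114858075237854, 'eye': array([ 0.37523773, -0.00663403,  1.40962634]), 'rotation': array([[-2.07356897e-02,  9.87002454e-01, -1.59361812e-01],
       [-9.99781958e-01, -2.08632650e-02,  8.72697638e-04],
       [-2.46345301e-03,  1.59345160e-01,  9.87219860e-01]])}
{'time': 0.1, 'joint_pos': array([ 6.49958139e+01,  2.75450593e+01,  9.14894741e+01,  4.78970469e-05,
        6.10239185e+01, -2.67125203e+00]), 'joint_velocities': array([-0.07241731, -0.05115593, -0.08167704, -0.11751926, -0.05809481,
        0.03014525]), 'tau': array([ 4.07041753e-04, -9.52260590e+01, -4.31044757e+01,  2.52369483e-05,
        5.55307197e-03, -3.15522797e-06]), 'tcp_pos': array([0.24684452, 0.60094413, 0.2417545 ]), 'ee_rot': array([[-9.24991287e-01,  3.79988070e-01, -4.31876586e-04],
       [ 3.79988312e-01,  9.24990826e-01, -9.24255517e-04],
       [ 4.82758102e-05, -1.01903636e-03, -9.99999480e-01]]), 'wrist_force': array([ 0.55955296, -0.26986755,  0.00424369]), 'ft_torque': array([ 0.00685507, -0.02913914,  0.03293667]), 'finger_gap': 0.9947315487344116}
```

View pics/top0.png

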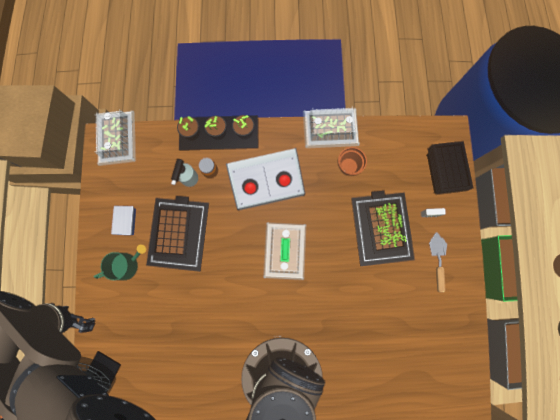

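View pics/scene0.png

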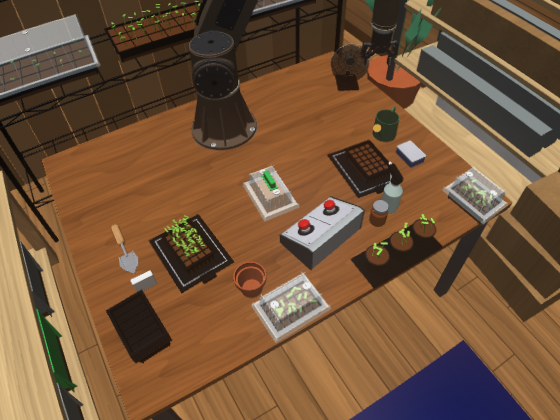

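The top view shows the sown tray on the robot's left (178,233), the dome at (285,250), the console at (266,180) with its left knob at (250,187), and the seedlings on the right at (384,228). I'll zoom in to measure them.

```bash
cat > h.py <<'E'
import numpy as np,cv2
from workcell import r,get_image,camera_params,workorder
P={n:camera_params(n) for n in("scene","top")}
def ray(n,uv):
    p=P[n];K=p["K"];d=np.array([p["k1"],0,0,0,0.])
    # k1-only distortion, same as OpenCV model
    s=cv2.undistortPointsIter(np.array([[uv]],float),K,d,None,None,(3,50,1e-10))[0,0]
    v=p["rotation"]@np.array([s[0],-s[1],-1.]);return p["eye"],v/np.linalg.norm(v)
def plane(n,uv,z):
    e,v=ray(n,uv);return e+v*(z-e[2])/v[2]
def proj(n,X):
    p=P[n];c=p["rotation"].T@(np.array(X,float)-p["eye"]);x=np.array([c[0],-c[1]])/-c[2]
    x=x*(1+p["k1"]*(x@x));return p["K"][0,0]*x+p["K"][:2,2]
def tri(a,b):
    e1,v1=ray("top",a);e2,v2=ray("scene",b)
    A=np.stack([v1,-v2],1);t=np.linalg.lstsq(A,e2-e1,rcond=None)[0]
    p,q=e1+v1*t[0],e2+v2*t[1];return (p+q)/2,np.linalg.norm(p-q)
E
python3 - <<'E'
import cv2
t=cv2.imread("pics/top0.png");s=cv2.imread("pics/scene0.png")
def c(im,x0,y0,x1,y1,k,n): cv2.imwrite(n,cv2.resize(im[y0:y1,x0:x1],None,fx=k,fy=k,interpolation=cv2.INTER_CUBIC))
c(t,140,145,310,285,4.5,"pics/ct.png")
c(s,230,120,410,270,4,"pics/cs.png")
E
```

```text
(no output)
```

View pics/ct.png

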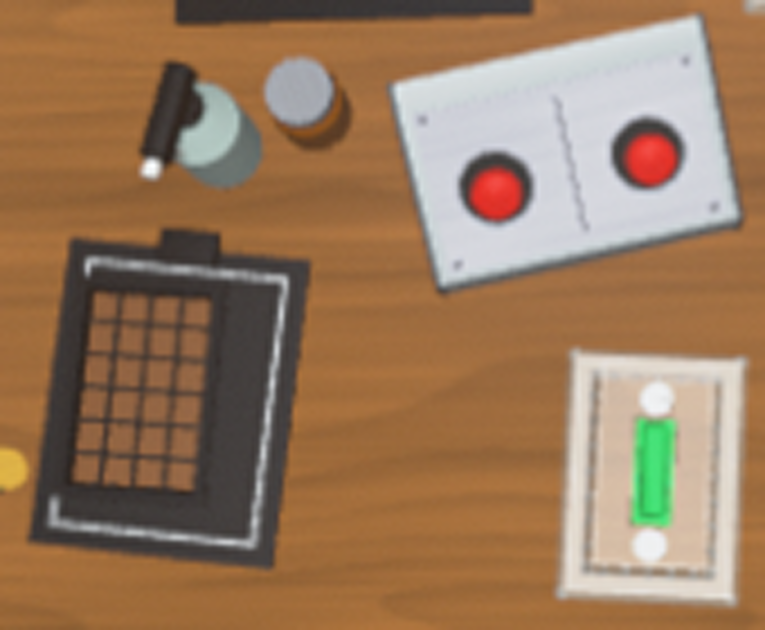

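View pics/cs.png

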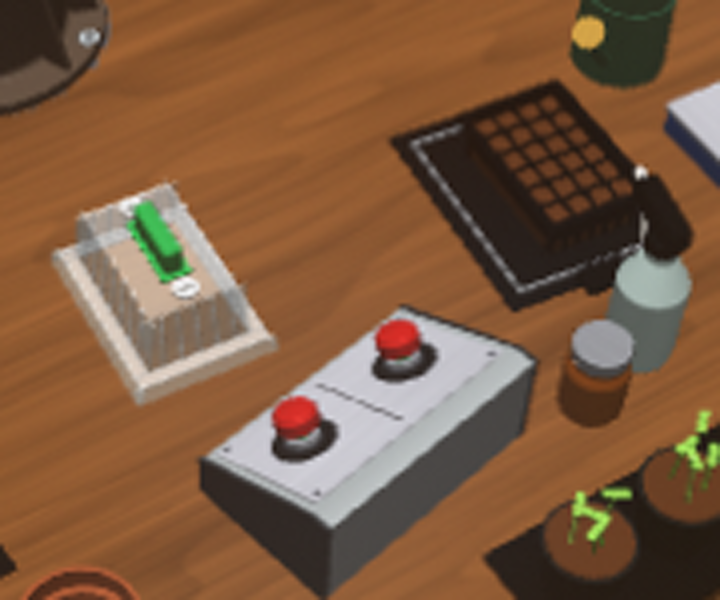

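```bash
python3 - <<'E'
import cv2,numpy as np
t=cv2.imread("pics/top0.png");s=cv2.imread("pics/scene0.png")
def c(im,x0,y0,x1,y1,k):
    a=cv2.resize(im[y0:y1,x0:x1],None,fx=k,fy=k,interpolation=cv2.INTER_CUBIC).astype(float)
    return (np.clip((a-15)/75,0,1)*255).astype('u1')
cv2.imwrite("pics/bt.png",c(t,140,190,220,280,6.5)); cv2.imwrite("pics/bs.png",c(s,320,130,410,205,8))
E
```

```text
(no output)
```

View pics/bt.png

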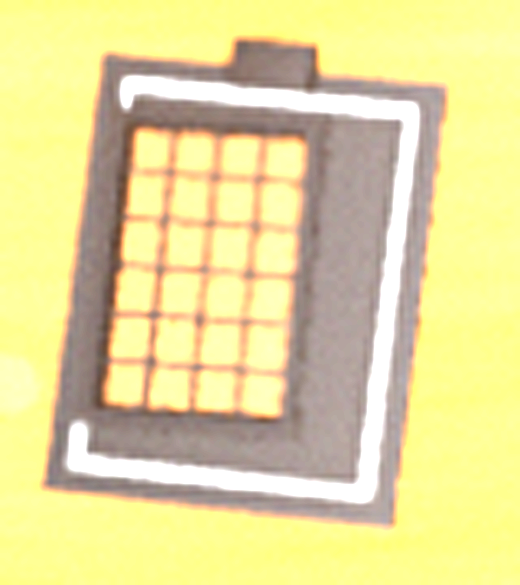

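View pics/bs.png

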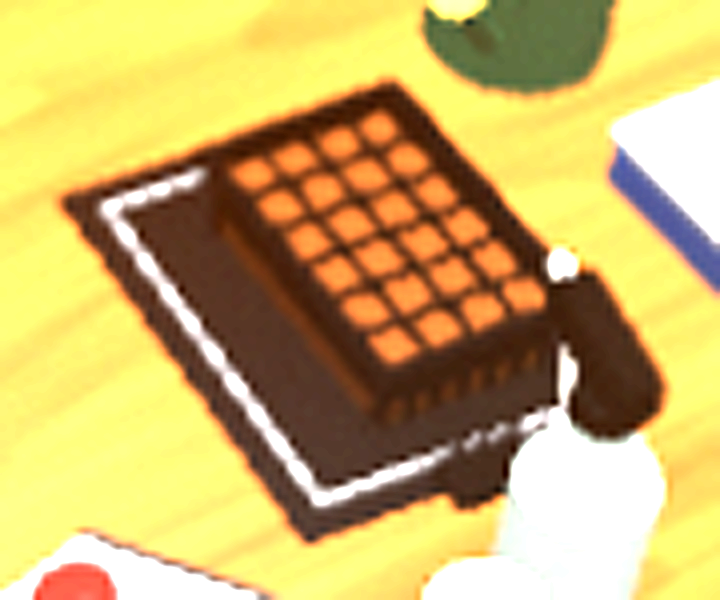

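```bash
cat > m.py <<'E'
from h import *
t=cv2.imread("pics/top0.png");s=cv2.imread("pics/scene0.png")
I={"top":t,"scene":s}
def blobs(im,box,f,k=8,amin=2,amax=1e9):
    x0,y0,x1,y1=box;a=cv2.resize(im[y0:y1,x0:x1],None,fx=k,fy=k,interpolation=cv2.INTER_CUBIC).astype(float)
    m=f(a[...,2],a[...,1],a[...,0]).astype('u1')
    n,l,st,c=cv2.connectedComponentsWithStats(m)
    o=[]
    for i in range(1,n):
        A=st[i,4]/k/k
        if amin<A<amax: 
            cn=max(cv2.findContours((l==i).astype('u1'),0,1)[0],key=cv2.contourArea)
            o.append((A,(c[i]+.5)/k-.5+[x0,y0],((cn[:,0]+.5)/k-.5+[x0,y0]).astype('f4')))
    return sorted(o,key=lambda q:-q[0])
red=lambda r,g,b:(r>140)&(g<90)&(b<90)
grn=lambda r,g,b:(g>120)&(r<110)&(b<140)
if __name__=="__main__":
    for n,b in(("top",(225,145,310,215)),("scene",(280,190,350,245))):
        for A,c,_ in blobs(I[n],b,red):print("red",n,A,c)
    for n,b in(("top",(260,215,310,285)),("scene",(240,160,300,210))):
        for A,c,q in blobs(I[n],b,grn):print("grn",n,A,c,cv2.minAreaRect(q))
    for n,b,hi in(("top",(150,200,195,260),85),("scene",(340,135,392,182),62)):
        for th in (50,55,60,65,70,75,80,85,90):
            o=blobs(I[n],b,lambda r,g,bb:(r>th)&(r-bb>25)&(r<190),amax=60)
            print("soil",n,th,len(o),[round(x[0],1) for x in o][:30])
E
python3 m.py
```

```text
red top 103.265625 [249.83010856 187.69192578]
red top 101.140625 [284.24803994 179.9624691 ]
red scene 66.15625 [303.21926665 222.93419343]
red scene 59.484375 [328.75284016 203.36336026]
red scene 4.140625 [301.13278302 196.08278302]
red scene 3.40625 [293.52408257 191.79243119]
red scene 2.734375 [313.25107143 206.87464286]
red scene 2.296875 [344.50212585 192.04889456]
red scene 2.25 [310.73958333 191.33506944]
grn top 171.1875 [284.6959885  249.38393346] ((284.6612243652344, 249.44300842285156), (7.935815811157227, 22.790525436401367), 2.924978017807007)
grn scene 68.921875 [268.83369701 176.85211687] ((269.07342529296875, 177.03640747070312), (15.716054916381836, 5.510883331298828), 53.408912658691406)
grn scene 41.484375 [268.68877119 183.8575565 ] ((269.03704833984375, 181.48336791992188), (19.149606704711914, 7.8215837478637695), 57.094757080078125)
soil top 50 1 [np.float64(12.2)]
soil top 55 1 [np.float64(12.2)]
soil top 60 1 [np.float64(12.2)]
soil top 65 1 [np.float64(12.2)]
soil top 70 1 [np.float64(12.1)]
soil top 75 1 [np.float64(12.0)]
soil top 80 1 [np.float64(11.8)
[... 2474 characters left out ...]
), np.float64(11.1), np.float64(11.1), np.float64(10.9), np.float64(10.8), np.float64(10.8), np.float64(10.8), np.float64(10.8), np.float64(10.5), np.float64(9.6), np.float64(9.4), np.float64(9.2), np.float64(9.0), np.float64(8.9), np.float64(8.0)]
soil scene 90 25 [np.float64(29.6), np.float64(11.6), np.float64(10.6), np.float64(10.5), np.float64(10.2), np.float64(10.2), np.float64(10.1), np.float64(10.1), np.float64(10.0), np.float64(9.8), np.float64(9.6), np.float64(9.6), np.float64(9.6), np.float64(9.2), np.float64(9.2), np.float64(9.2), np.float64(9.2), np.float64(9.1), np.float64(8.9), np.float64(8.1), np.float64(7.9), np.float64(7.8), np.float64(7.6), np.float64(7.3), np.float64(6.7)]
```

```bash
cat > m2.py <<'E'
from m import *
from scipy.optimize import linear_sum_assignment
def cells(n,img,box,th,lim):
    return np.array([x[1] for x in blobs(img,box,lambda r,g,b:(r>th)&(r-b>25),amin=4,amax=lim)])
def grid(c):
    # order 24 cells into a 4x6 grid by homography from the outer quad
    h=cv2.minAreaRect(c.astype('f4')); q=cv2.boxPoints(h)
    return q
a=None
for th in range(90,150,5):
    o=cells("top",t,(150,200,198,262),th,45); print(th,len(o))
E
python3 m2.py
```

```text
90 1
95 3
100 4
105 14
110 25
115 25
120 25
125 25
130 25
135 25
140 25
145 24
```

```bash
cat > m2.py <<'E'
from m import *
G=np.array([(i,j) for i in range(6) for j in range(4)],'f4') # i: from +x to -x ; j: +y to -y
def cells(img,box,th,lim,corn):
    c=np.array([x[1] for x in blobs(img,box,lambda r,g,b:(r>th)&(r-b>25),amin=4,amax=lim)],'f4')
    H=cv2.getPerspectiveTransform(np.array([(0,0),(0,3),(5,3),(5,0)],'f4'),np.array(corn,'f4'))
    pr=cv2.perspectiveTransform(G[None],H)[0]
    d=np.linalg.norm(pr[:,None]-c[None],axis=2);k=d.argmin(1)
    print("assign max",d.min(1).max(),len(set(k)));return c[k]
if __name__=="__main__":
    A=cells(t,(150,200,198,262),125,45,[(163.4,213.1),(184,214),(180.3,251.2),(159.2,248.9)])
    B=cells(s,(340,135,392,182),80,20,[(385.6,166.6),(369.1,173.1),(351.3,151.5),(367.3,145.9)])
    X=[];g=[]
    for a,b in zip(A,B):
        x,e=tri(a,b);X.append(x);g.append(e)
    X=np.array(X);print("gap",np.mean(g),np.max(g));print("z",X[:,2].round(4));
    def fit(X):
        M=np.c_[G-[2.5,1.5],np.ones(24)];S=np.linalg.lstsq(M,X[:,:2],rcond=None)[0];res=np.abs(M@S-X[:,:2]).max()
        print("pitch",np.linalg.norm(S[:2],axis=1),"ang",np.degrees(np.arctan2(-S[0,1],-S[0,0])),np.degrees(np.arctan2(S[1,0],-S[1,1])),"c",S[2],"res",res)
    fit(X);print(X.mean(0))
    for z in(.05,.054):
        for n,q in(("top",A),("scene",B)):
            print(z,n);fit(np.array([plane(n,u,z) for u in q]))
    print("knobL",tri((249.83,187.69),(328.75,203.36)));print("knobR",tri((284.248,179.962),(303.219,222.934)))
    print("grip",plane("top",(284.66,249.44),.1), tri((284.66,249.44),(269.07,177.04)))
E
python3 m2.py
```

```text
assign max 1.1199539 24
assign max 0.6025796 24
gap 0.003284874508389548 0.004046174836324245
z [0.0488 0.0486 0.0492 0.0484 0.0488 0.0495 0.049  0.0498 0.049  0.0488
 0.0501 0.0495 0.0486 0.049  0.049  0.0486 0.0486 0.0486 0.0485 0.0489
 0.049  0.048  0.0489 0.0491]
pitch [0.02561521 0.02473391] ang -5.041745740064631 -4.91288556155381 c [0.51553322 0.37567601] res 0.0006986996368536502
[0.51553322 0.37567601 0.04892816]
0.05 top
pitch [0.02562968 0.02477627] ang -4.879398269447943 -4.979288670477698 c [0.51621381 0.376894  ] res 0.0008798492335133634
0.05 scene
pitch [0.02552663 0.02452433] ang -5.080242591878841 -5.130849359160807 c [0.51590997 0.37317177] res 0.0006329734533638276
0.054 top
pitch [0.02555427 0.02470338] ang -4.879398269447972 -4.979288670477782 c [0.51579906 0.37576567] res 0.0008772607304610158
0.054 scene
pitch [0.02544246 0.02444346] ang -5.080242591878757 -5.130849359160817 c [0.5187933 0.3702928] res 0.000630886245502893
knobL (array([0.65380271, 0.0924907 , 0.103164  ]), np.float64(0.00334418841001276))
knobR (array([ 0.67817336, -0.02533532,  0.1033932 ]), np.float64(0.0034466398891602693))
grip [ 0.44294098 -0.01991883  0.1       ] (array([ 0.44234756, -0.02077125,  0.10315108]), np.float64(0.0019670377772481227))
```

```bash
cat > m3.py <<'E'
from m import *
b=(255,212,315,290)
o=blobs(t,b,lambda r,g,b:(b>95)&(r>120),amin=200)
for A,c,q in o[:1]:
    R=cv2.minAreaRect(q);Q=cv2.boxPoints(R);print(A,R)
    for z in(0.0,.012):
        W=np.array([plane("top",u,z) for u in Q]);print(z,W[:,:2].round(4).tolist(),W.mean(0)[:2],np.linalg.norm(np.diff(W,axis=0),axis=1))
        for i in (0,1):
            d=W[i+1]-W[i];print(np.degrees(np.arctan2(d[1],d[0])))
gq=blobs(t,(260,215,310,285),grn)[0][2]
R=cv2.minAreaRect(gq);W=np.array([plane("top",u,.107)[:2] for u in cv2.boxPoints(R)]);print("grip",W.mean(0),W.tolist())
for i in(0,1):
    d=W[i+1]-W[i];print(np.linalg.norm(d),np.degrees(np.arctan2(d[1],d[0])))
# white spots
for A,c,q in blobs(t,(270,225,300,275),lambda r,g,b:(b>215)&(g>215),amin=5):print("white",A,c,plane("top",c,.077)[:2])
for n,p,z in(("spray",(190,178),.09),("jar",(206.5,165.5),.085),("can",(120,266),.12),("spout",(142,249),.1),("tin",(123,221),.04)):print(n,plane("top",p,z))
E
python3 m3.py
```

```text
2050.15625 ((284.42864990234375, 250.5721435546875), (40.95723342895508, 56.50331497192383), 2.571840763092041)
0.0 [[0.3488, 0.0593], [0.5507, 0.0471], [0.5409, -0.1008], [0.3393, -0.0858]] [ 0.44491734 -0.02006762] [0.20222099 0.14826066 0.20209771]
-3.447868021923018
-93.80218935924303
0.012 [[0.3491, 0.0587], [0.5492, 0.0467], [0.5394, -0.1], [0.3396, -0.0852]] [ 0.44432416 -0.01995326] [0.2004995  0.14699853 0.20037727]
-3.4478680219230187
-93.80218935924302
grip [ 0.44270119 -0.01986285] [[0.40607361667795966, -0.0040441202115534015], [0.48122199288344153, -0.009470169023483407], [0.47931618930439884, -0.03578383368510068], [0.4041929470732952, -0.03015328173693784]]
0.07534401404245782 -4.129844486081265
0.026382589622816362 -94.14249296719593
white 38.203125 [283.92993354 265.81485174] [ 0.38909959 -0.01646732]
white 37.4375 [285.44965568 233.04544032] [ 0.49978979 -0.02408809]
spray [0.69662713 0.30320905 0.09      ]
jar [0.74135942 0.24688022 0.085     ]
can [0.39556508 0.5290251  0.12      ]
spout [0.45243287 0.46197913 0.1       ]
tin [0.55705041 0.55686394 0.04      ]
```

```bash
python3 - <<'E'
from m import *
yel=lambda r,g,b:(r>150)&(g>105)&(b<100)&(r-b>90)
T=blobs(t,(130,240,150,258),lambda r,g,b:(g>130)&(b<110)&(r>180));S=blobs(s,(368,118,386,138),lambda r,g,b:(g>120)&(b<110)&(r>150))
for o,n in((T,"top"),(S,"scene")):
    for A,c,q in o:print(n,A,c,q.min(0),q.max(0))
X,e=tri(T[0][1],S[0][1]);print(X,e)
for u in (T[0][2].min(0),T[0][2].max(0)):print(plane("top",u,X[2]))
k=8
cv2.imwrite("pics/can.png",np.hstack([cv2.resize(t[235:285,90:165],None,fx=5,fy=8,interpolation=2)[:400],cv2.resize(s[90:140,350:400],None,fx=8,fy=8,interpolation=2)]))
E
```

```text
top 71.109375 [141.02838662 248.50712755] [136.0625 243.9375] [145.9375 253.4375]
scene 47.34375 [376.55123762 127.64723597] [372.5625 123.8125] [380.3125 131.4375]
[0.45200804 0.45548108 0.12353655] 0.003043572719525822
[0.46812433 0.474407   0.12353655]
[0.43619983 0.43973684 0.12353655]
```

View pics/can.png

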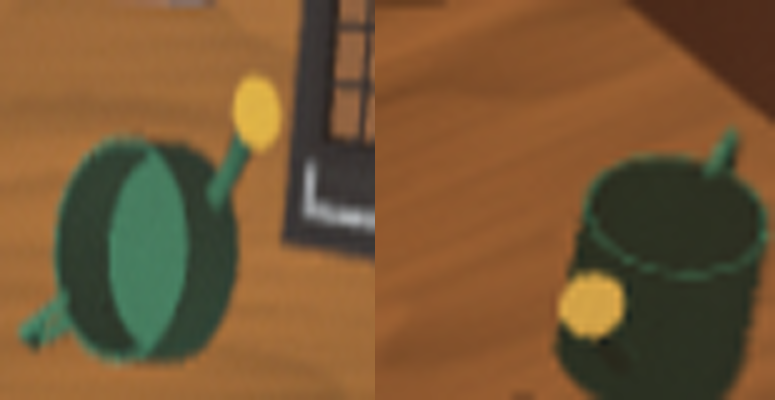

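```bash
cat >> h.py <<'E'
from scipy.spatial.transform import Rotation as Ro
def to(pos,Rt,rows=5):
    """remaining shift/turn in the tool frame, per-row units (turn first-order)"""
    q=r.sense();R0=q["ee_rot"];d=R0.T@(np.array(pos)-q["tcp_pos"])/.05/rows
    w=Ro.from_matrix(R0.T@Rt).as_rotvec()/(np.pi/2)/rows
    print("t",round(q["time"],2),"tcp",q["tcp_pos"].round(4),"F",q["wrist_force"].round(2),"gap",round(q["finger_gap"],3))
    print("shift/row",d.round(3),"turn/row",w.round(4),"turn deg tot",np.degrees(np.linalg.norm(w)*np.pi/2*rows).round(1))
def down(yaw): # tool z down, tool y at yaw+90
    c,s_=np.cos(np.radians(yaw)),np.sin(np.radians(yaw))
    return np.array([[-c,-s_,0],[-s_,c,0],[0,0,-1.]]).T.T
E
python3 - <<'E'
from h import *
print(down(-22.3))
to([.46,.38,.242],down(-22.3),8)
E
```

```text
[[-0.92520972  0.37945616  0.        ]
 [ 0.37945616  0.92520972  0.        ]
 [ 0.          0.         -1.        ]]
t 0.1 tcp [0.2468 0.6009 0.2418] F [ 0.56 -0.27  0.  ] gap 0.995
shift/row [-0.703 -0.308 -0.   ] turn/row [-0.0001 -0.     -0.    ] turn deg tot 0.1
```

Call:
arm_command(moves=[[[-0.7,-0.31,0],[0,0,0],0.6],[[-0.7,-0.31,0],[0,0,0],0.6],[[-0.7,-0.31,0],[0,0,0],0.6],[[-0.7,-0.31,0],[0,0,0],0.6],[[-0.7,-0.31,0],[0,0,0],0.6]])

```text
time: 0.6
tcp_pos: [0.3801, 0.4617, 0.2421]
ee_rot: [[-0.925, 0.38, -0.0], [0.38, 0.925, -0.0], [0.0, -0.0, -1.0]]
wrist_force: [-0.4, -0.5, -0.3]
finger_gap: 0.601
```

Call:
arm_command(moves=[[[-0.7,-0.31,0],[0,0,0],0.6],[[-0.7,-0.31,0],[0,0,0],0.6],[[-0.7,-0.31,0],[0,0,-0.06],0.6],[[0,0,0],[0,0,-0.07],0.6],[[0,0,0],[0,0,-0.075],0.6]])

```text
time: 1.1
tcp_pos: [0.4596, 0.3789, 0.242]
ee_rot: [[-0.998, 0.065, -0.001], [0.065, 0.998, -0.0], [0.0, -0.0, -1.0]]
wrist_force: [-0.3, -0.4, 0.3]
finger_gap: 0.597
```

```bash
python3 -c "
from h import *
to([.4435,-.0205,.18],down(-3.9),10)"
```

```text
t 1.1 tcp [0.4596 0.3789 0.242 ] F [-0.32 -0.45  0.25] gap 0.597
shift/row [-0.02  -0.799  0.124] turn/row [-0.     -0.      0.0002] turn deg tot 0.2
```

Call:
arm_command(moves=[[[-0.02,-0.6,0.1],[0,0,0],0.6],[[-0.02,-0.6,0.1],[0,0,0],0.6],[[-0.02,-0.6,0.1],[0,0,0],0.6],[[-0.02,-0.6,0.1],[0,0,0],0.6],[[-0.02,-0.6,0.1],[0,0,0],0.6]])

```text
time: 1.6
tcp_pos: [0.4533, 0.229, 0.2169]
ee_rot: [[-0.998, 0.068, -0.0], [0.068, 0.998, -0.0], [0.0, -0.0, -1.0]]
wrist_force: [1.1, 0.0, -0.5]
finger_gap: 0.598
```

Call:
arm_command(moves=[[[-0.02,-0.6,0.1],[0,0,0],0.6],[[-0.02,-0.6,0.1],[0,0,0],0.6],[[-0.02,-0.6,0.1],[0,0,0],0.6],[[-0.02,-0.6,0.1],[0,0,0],0.6],[[-0.02,-0.6,0.1],[0,0,0],0.6]])

```text
time: 2.1
tcp_pos: [0.4482, 0.079, 0.192]
ee_rot: [[-0.998, 0.068, -0.0], [0.068, 0.998, -0.0], [0.0, -0.0, -1.0]]
wrist_force: [0.7, -0.7, -0.2]
finger_gap: 0.603
```

```bash
python3 -c "
from h import *
to([.4435,-.0205,.17],down(-3.9),5)"
```

```text
t 2.1 tcp [0.4482 0.079  0.192 ] F [ 0.71 -0.67 -0.19] gap 0.603
shift/row [-0.008 -0.398  0.088] turn/row [-0.     -0.      0.0001] turn deg tot 0.0
```

Call:
arm_command(moves=[[[-0.01,-0.5,0.1],[0,0,0],0.6],[[-0.01,-0.5,0.1],[0,0,0],0.6],[[-0.01,-0.5,0.1],[0,0,0],0.6],[[-0.01,-0.49,0.1],[0,0,0],0.6],[[0,0,0],[0,0,0],0.6]])

```text
time: 2.6
tcp_pos: [0.4432, -0.0212, 0.1717]
ee_rot: [[-0.998, 0.07, -0.001], [0.07, 0.998, -0.0], [0.001, -0.0, -1.0]]
wrist_force: [-0.5, 0.3, 0.0]
finger_gap: 0.601
```

```bash
python3 -c "
from h import *
to([.4435,-.0205,.092],down(-3.9),5)
im=get_image('scene');cv2.imwrite('pics/s1.png',cv2.resize(im[120:240,220:380,::-1],None,fx=4,fy=4,interpolation=2))"
```

```text
t 2.6 tcp [ 0.4432 -0.0212  0.1717] F [-0.47  0.25  0.02] gap 0.601
shift/row [-0.001  0.003  0.319] turn/row [-0.     -0.0001 -0.0002] turn deg tot 0.1
```

View pics/s1.png

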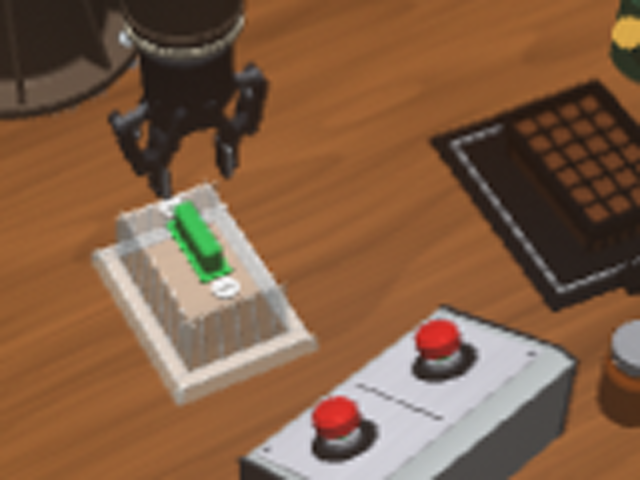

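The open fingers, at (160,180) and (225,170) in this crop, straddle the green grip at (200,235) from above. Next I descend and close.

Call:
arm_command(moves=[[[0,0,0.35],[0,0,0],0.6],[[0,0,0.35],[0,0,0],0.6],[[0,0,0.35],[0,0,0],0.6],[[0,0,0.35],[0,0,0],0.6],[[0,0,0.18],[0,0,0],0.6]])

```text
time: 3.15
tcp_pos: [0.4433, -0.0185, 0.0923]
ee_rot: [[-0.998, 0.067, -0.001], [0.067, 0.998, 0.0], [0.001, 0.0, -1.0]]
wrist_force: [0.1, -0.1, 1.0]
finger_gap: 0.598
```

Call:
arm_command(moves=[[[0,0,0],[0,0,0],0.5],[[0,0,0],[0,0,0],0.4],[[0,0,0],[0,0,0],0.3],[[0,0,0],[0,0,0],0.2],[[0,0,0],[0,0,0],0.1]])

```text
time: 3.65
tcp_pos: [0.4443, -0.0193, 0.094]
ee_rot: [[-0.998, 0.068, 0.001], [0.068, 0.998, -0.0], [-0.001, 0.0, -1.0]]
wrist_force: [-0.3, 1.6, 8.1]
finger_gap: 0.225
```

Call:
arm_command(moves=[[[0,0,0],[0,0,0],0.0],[[0,0,0],[0,0,0],0.0],[[0,0,0],[0,0,0],0.0],[[0,0,0],[0,0,0],0.0],[[0,0,0],[0,0,0],0.0]])

```text
time: 4.15
tcp_pos: [0.4443, -0.0193, 0.094]
ee_rot: [[-0.998, 0.068, 0.001], [0.068, 0.998, -0.0], [-0.001, 0.0, -1.0]]
wrist_force: [-0.4, 1.7, 8.7]
finger_gap: 0.225
```

Call:
arm_command(moves=[[[0,0,-0.05],[0,0,0],0.0],[[0,0,-0.15],[0,0,0],0.0],[[0,0,-0.25],[0,0,0],0.0],[[0,0,-0.3],[0,0,0],0.0],[[0,0,-0.3],[0,0,0],0.0]])

```text
time: 4.65
tcp_pos: [0.4436, -0.0193, 0.1468]
ee_rot: [[-0.998, 0.068, -0.0], [0.068, 0.998, -0.0], [0.0, -0.0, -1.0]]
wrist_force: [-0.5, 0.3, -0.1]
finger_gap: 0.217
```

Call:
arm_command(moves=[[[0,0,-0.3],[0,0,0],0.0],[[0,0,-0.3],[0,0,0],0.0],[[0,0,-0.3],[0,0,0],0.0],[[0,0,-0.3],[0,0,0],0.0],[[0,0,-0.2],[0,0,0],0.0]])

```text
time: 5.15
tcp_pos: [0.4439, -0.0193, 0.2173]
ee_rot: [[-0.998, 0.068, 0.001], [0.068, 0.998, -0.0], [-0.001, -0.0, -1.0]]
wrist_force: [0.3, 0.5, -1.1]
finger_gap: 0.225
```

```bash
python3 -c "
from h import *
to([.444,.356,.215],down(-3.9),10)
im=get_image('scene');cv2.imwrite('pics/s2.png',cv2.resize(im[90:240,200:400,::-1],None,fx=4,fy=4,interpolation=2))"
```

```text
t 5.15 tcp [ 0.4439 -0.0193  0.2173] F [ 0.33  0.54 -1.07] gap 0.225
shift/row [0.051 0.749 0.004] turn/row [-0.      0.0001  0.    ] turn deg tot 0.1
```

View pics/s2.png

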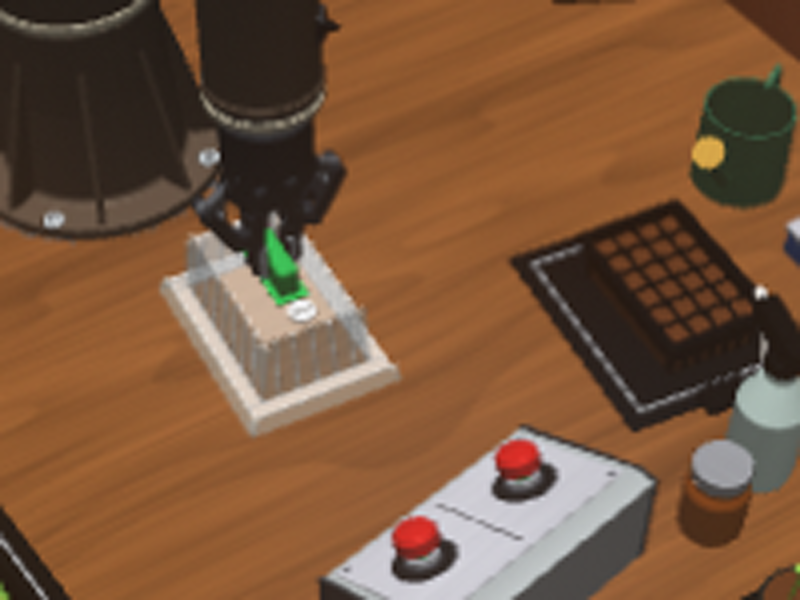

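```bash
python3 -c "
from h import *
to([.5134,.3466,.217],down(-5),16)"
```

```text
t 5.2 tcp [ 0.4445 -0.0193  0.2182] F [ 1.97 -0.63  1.06] gap 0.222
shift/row [-0.055  0.462  0.002] turn/row [-0.      0.0001  0.0008] turn deg tot 1.1
```

Call:
arm_command(moves=[[[-0.02,0.15,0],[0,0,0],0.0],[[-0.04,0.3,0],[0,0,0],0.0],[[-0.055,0.45,0],[0,0,0],0.0],[[-0.055,0.45,0],[0,0,0],0.0],[[-0.055,0.45,0],[0,0,0],0.0]])

```text
time: 5.7
tcp_pos: [0.4607, 0.071, 0.215]
ee_rot: [[-0.998, 0.068, -0.001], [0.068, 0.998, -0.0], [0.001, -0.0, -1.0]]
wrist_force: [0.7, -0.2, -1.9]
finger_gap: 0.221
```

Call:
arm_command(moves=[[[-0.055,0.45,0],[0,0,0.002],0.0],[[-0.055,0.45,0],[0,0,0.002],0.0],[[-0.055,0.45,0],[0,0,0.002],0.0],[[-0.055,0.45,0],[0,0,0.002],0.0],[[-0.055,0.45,0],[0,0,0.004],0.0]])

```text
time: 6.2
tcp_pos: [0.4826, 0.1823, 0.2148]
ee_rot: [[-0.996, 0.087, -0.001], [0.087, 0.996, -0.0], [0.001, -0.001, -1.0]]
wrist_force: [-0.2, -0.6, -1.7]
finger_gap: 0.218
```

Call:
arm_command(moves=[[[-0.055,0.45,0],[0,0,0],0.0],[[-0.055,0.45,0],[0,0,0],0.0],[[-0.055,0.45,0],[0,0,0],0.0],[[-0.055,0.4,0],[0,0,0],0.0],[[-0.055,0.3,0],[0,0,0],0.0]])

```text
time: 6.7
tcp_pos: [0.5055, 0.2834, 0.2151]
ee_rot: [[-0.996, 0.086, -0.001], [0.086, 0.996, -0.0], [0.001, -0.0, -1.0]]
wrist_force: [-0.3, 0.1, -0.4]
finger_gap: 0.221
```

```bash
python3 -c "
from h import *
to([.5134,.3466,.217],down(-5),5)"
```

```text
t 6.7 tcp [0.5055 0.2834 0.2151] F [-0.35  0.05 -0.38] gap 0.221
shift/row [-0.01   0.255 -0.008] turn/row [-0.0001 -0.0001  0.0002] turn deg tot 0.1
```

Call:
arm_command(moves=[[[-0.01,0.3,0],[0,0,0],0.0],[[-0.01,0.3,0],[0,0,0],0.0],[[-0.01,0.3,0],[0,0,0],0.0],[[-0.01,0.25,0],[0,0,0],0.0],[[-0.01,0.12,0],[0,0,0],0.0]])

```text
time: 7.2
tcp_pos: [0.5138, 0.3462, 0.2158]
ee_rot: [[-0.996, 0.086, 0.0], [0.086, 0.996, 0.0], [-0.0, 0.0, -1.0]]
wrist_force: [0.5, -0.5, -1.9]
finger_gap: 0.222
```

Call:
arm_command(moves=[[[0,0,0.2],[0,0,0],0.0],[[0,0,0.25],[0,0,0],0.0],[[0,0,0.25],[0,0,0],0.0],[[0,0,0.2],[0,0,0],0.0],[[0,0,0.1],[0,0,0],0.0]])

```text
time: 7.7
tcp_pos: [0.5131, 0.3442, 0.1641]
ee_rot: [[-0.996, 0.087, -0.002], [0.087, 0.996, -0.001], [0.002, -0.001, -1.0]]
wrist_force: [-0.5, -0.4, -1.1]
finger_gap: 0.219
```

```bash
cat > look.py <<'E'
from h import *
import sys
k=sys.argv[1]
a=get_image('top');b=get_image('scene')
cv2.imwrite(f'pics/t{k}f.png',a[:,:,::-1]);cv2.imwrite(f'pics/s{k}f.png',b[:,:,::-1])
cv2.imwrite(f'pics/l{k}.png',np.hstack([cv2.resize(a[180:290,100:230,::-1],(400,338),interpolation=2),cv2.resize(b[90:200,300:430,::-1],(400,338),interpolation=2)]))
E
python3 look.py 3; python3 -c "
from h import *
to([.516,.3765,.156],down(-5),5)"
```

```text
t 7.8 tcp [0.5132 0.3444 0.1647] F [ 0.01 -0.14 -0.88] gap 0.223
shift/row [0.    0.129 0.035] turn/row [-0.0001 -0.0002  0.    ] turn deg tot 0.1
```

View pics/l3.png

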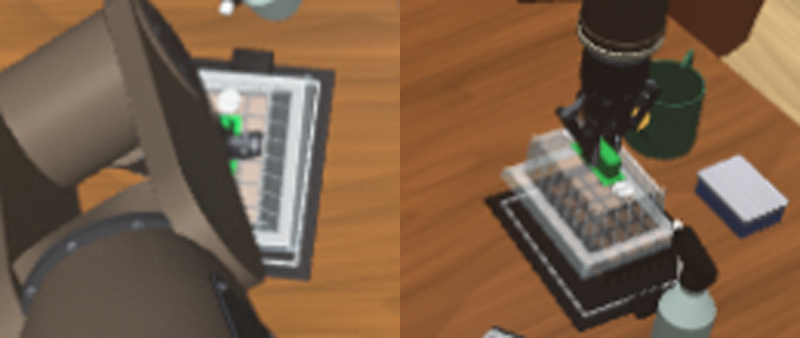

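The dome is level and hovers over the tray, about 30 mm short in y. The top view is half hidden by the arm, and the rose is clear behind. Next I lower 8 mm and slide it in under the rose.

Call:
arm_command(moves=[[[0,0,0.15],[0,0,0],0.0],[[0,0.15,0],[0,0,0],0.0],[[0,0.2,0],[0,0,0],0.0],[[0,0.2,0],[0,0,0],0.0],[[0,0.1,0],[0,0,0],0.0]])

```text
time: 8.3
tcp_pos: [0.5168, 0.3789, 0.1586]
ee_rot: [[-0.996, 0.086, 0.001], [0.086, 0.996, 0.001], [-0.001, 0.001, -1.0]]
wrist_force: [-0.5, 0.8, -1.3]
finger_gap: 0.22
```

```bash
python3 look.py 4; python3 -c "
from h import *
to([.516,.3765,.136],down(-5),5)"
```

```text
t 8.4 tcp [0.5165 0.3784 0.1584] F [-0.34  0.59 -0.43] gap 0.216
shift/row [ 0.001 -0.008  0.09 ] turn/row [0.0001 0.0001 0.0002] turn deg tot 0.1
```

View pics/l4.png

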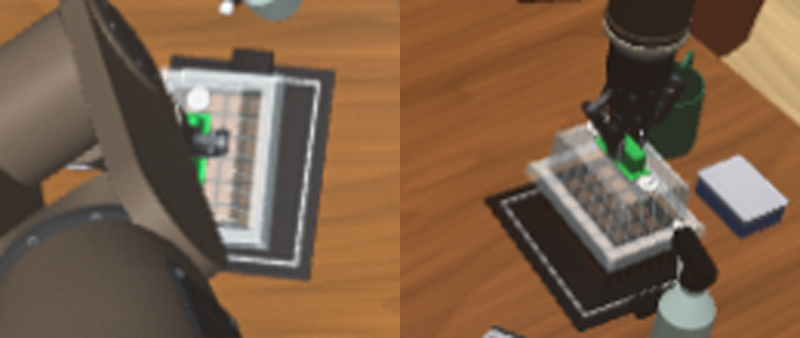

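The dome is over the compost grid and aligned with it. I lower it gently with a 2 mm y correction.

Call:
arm_command(moves=[[[0,-0.04,0.06],[0,0,0],0.0],[[0,0,0.08],[0,0,0],0.0],[[0,0,0.08],[0,0,0],0.0],[[0,0,0.08],[0,0,0],0.0],[[0,0,0.04],[0,0,0],0.0]])

```text
time: 8.9
tcp_pos: [0.5162, 0.375, 0.1407]
ee_rot: [[-0.996, 0.087, -0.001], [0.087, 0.996, -0.0], [0.001, -0.0, -1.0]]
wrist_force: [0.1, 0.4, -1.3]
finger_gap: 0.222
```

Call:
arm_command(moves=[[[0,0,0.03],[0,0,0],0.0],[[0,0,0.03],[0,0,0],0.0],[[0,0,0.02],[0,0,0],0.0],[[0,0,0.02],[0,0,0],0.0],[[0,0,0.0],[0,0,0],0.0]])

```text
time: 9.4
tcp_pos: [0.5163, 0.3753, 0.1362]
ee_rot: [[-0.996, 0.086, -0.0], [0.086, 0.996, -0.0], [0.0, -0.0, -1.0]]
wrist_force: [-0.3, 0.2, -0.5]
finger_gap: 0.22
```

```bash
python3 look.py 5; python3 -c "
from h import *
to([.516,.3765,.136],down(-5),5)"
```

```text
t 9.5 tcp [0.5163 0.3753 0.1364] F [-0.05  0.33 -1.17] gap 0.225
shift/row [0.002 0.005 0.001] turn/row [0.     0.     0.0001] turn deg tot 0.0
```

View pics/l5.png

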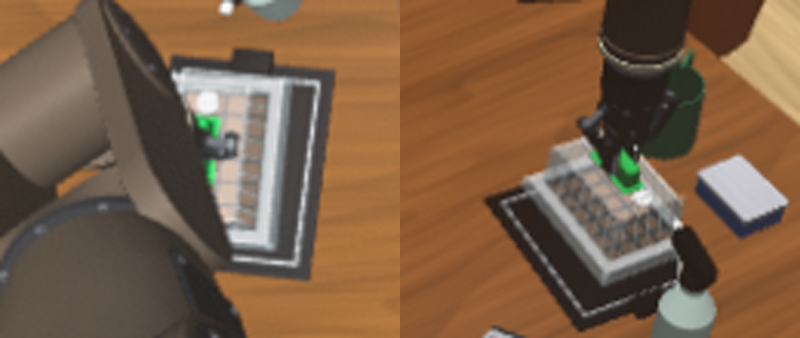

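Call:
arm_command(moves=[[[0,0,0.02],[0,0,0],0.0],[[0,0,0.0],[0,0,0],0.0],[[0,0,0.02],[0,0,0],0.0],[[0,0,0.0],[0,0,0],0.0],[[0,0,0.0],[0,0,0],0.0]])

```text
time: 10.0
tcp_pos: [0.5164, 0.3753, 0.1356]
ee_rot: [[-0.996, 0.086, 0.001], [0.086, 0.996, 0.0], [-0.001, 0.0, -1.0]]
wrist_force: [-6.0, -4.7, 19.7]
finger_gap: 0.223
```

Call:
arm_command(moves=[[[0,0,0.02],[0,0,0],0.0],[[0,0,0.0],[0,0,0],0.0],[[0,0,0.02],[0,0,0],0.0],[[0,0,0.0],[0,0,0],0.0],[[0,0,0.0],[0,0,0],0.0]])

```text
time: 10.5
tcp_pos: [0.5164, 0.3754, 0.1355]
ee_rot: [[-0.996, 0.086, 0.001], [0.086, 0.996, 0.001], [-0.001, 0.001, -1.0]]
wrist_force: [-13.9, -10.4, 48.4]
finger_gap: 0.225
```

Contact came at TCP z 0.1357, the height expected for a seated dome (0.136). I ease the load off and then open the fingers.

Call:
arm_command(moves=[[[0,0,-0.03],[0,0,0],0.0],[[0,0,-0.03],[0,0,0],0.0],[[0,0,0.0],[0,0,0],0.0],[[0,0,0],[0,0,0],0.0],[[0,0,0.0],[0,0,0],0.0]])

```text
time: 11.0
tcp_pos: [0.5164, 0.3754, 0.1356]
ee_rot: [[-0.996, 0.087, 0.0], [0.087, 0.996, 0.0], [-0.0, 0.0, -1.0]]
wrist_force: [-2.7, -1.6, 9.0]
finger_gap: 0.222
```

Call:
arm_command(moves=[[[0,0,0],[0,0,0],0.23],[[0,0,0],[0,0,0],0.27],[[0,0,0.0],[0,0,0],0.35],[[0,0,0],[0,0,0],0.45],[[0,0,0.0],[0,0,0],0.55]])

```text
time: 11.5
tcp_pos: [0.5163, 0.3753, 0.1351]
ee_rot: [[-0.996, 0.087, -0.0], [0.087, 0.996, -0.0], [0.0, -0.0, -1.0]]
wrist_force: [-0.2, -1.3, -0.2]
finger_gap: 0.548
```

Call:
arm_command(moves=[[[0,0,-0.1],[0,0,0],0.55],[[0,0,-0.2],[0,0,0],0.55],[[0,0,-0.5],[0,0,0],0.55],[[0,0,-0.6],[0,0,0],0.55],[[0,0,-0.8],[0,0,0],0.55]])

```text
time: 12.0
tcp_pos: [0.5157, 0.3749, 0.2461]
ee_rot: [[-0.996, 0.087, -0.002], [0.087, 0.996, -0.001], [0.001, -0.001, -1.0]]
wrist_force: [-0.2, 0.6, -0.3]
finger_gap: 0.55
```

```bash
python3 - <<'E'
from h import *
yw=np.radians(11.7);T=np.radians(25)
ax=np.array([-np.sin(T)*np.cos(yw),-np.sin(T)*np.sin(yw),np.cos(T)])
y=np.array([-np.sin(yw),np.cos(yw),0]);z=-ax;x=np.cross(y,z);R=np.c_[x,y,z]
g=np.array([.657,.093,.097]);print(ax,R.round(3))
print("grasp tcp",g+ .002*ax-.008*ax, "pre",g+.07*ax)
to(g+.07*ax+[0,0,.06],R,15)
E
```

```text
[-0.41383744 -0.08570161  0.90630779] [[-0.887 -0.203  0.414]
 [-0.184  0.979  0.086]
 [-0.423  0.    -0.906]]
grasp tcp [0.65948302 0.09351421 0.09156215] pre [0.62803138 0.08700089 0.16044155]
t 12.0 tcp [0.5157 0.3749 0.2461] F [-0.18  0.57 -0.34] gap 0.55
shift/row [-0.183 -0.369  0.034] turn/row [-0.0027 -0.0185 -0.0121] turn deg tot 30.0
```

Call:
arm_command(moves=[[[-0.15,-0.3,0],[0,0,0],0.55],[[-0.27,-0.55,0],[0,0,0],0.55],[[-0.27,-0.55,0],[0,0,0],0.7],[[-0.27,-0.55,0],[0,0,0],0.8],[[-0.27,-0.55,0],[0,0,0],0.9]])

```text
time: 12.5
tcp_pos: [0.5672, 0.2442, 0.246]
ee_rot: [[-0.996, 0.086, 0.001], [0.086, 0.996, 0.0], [-0.001, 0.0, -1.0]]
wrist_force: [1.2, 0.3, -0.5]
finger_gap: 0.897
```

Call:
arm_command(moves=[[[-0.27,-0.55,0],[0,0,0],0.9],[[-0.27,-0.55,0],[0,0,0],0.9],[[-0.27,-0.55,0],[0,0,0],0.9],[[-0.27,-0.55,0],[0,0,0],0.9],[[-0.27,-0.55,0],[0,0,0],0.9]])

```text
time: 13.0
tcp_pos: [0.6225, 0.1012, 0.246]
ee_rot: [[-0.996, 0.087, 0.001], [0.087, 0.996, 0.0], [-0.001, 0.0, -1.0]]
wrist_force: [0.2, -0.0, -0.1]
finger_gap: 0.903
```

Call:
arm_command(moves=[[[0,0,0],[-0.008,-0.055,-0.036],0.9],[[0,0,0],[-0.008,-0.055,-0.036],0.9],[[0,0,0],[-0.008,-0.055,-0.036],0.9],[[0,0,0],[-0.008,-0.055,-0.036],0.9],[[0,0,0],[-0.008,-0.055,-0.036],0.9]])

```text
time: 13.5
tcp_pos: [0.6221, 0.1023, 0.2465]
ee_rot: [[-0.886, -0.201, 0.417], [-0.183, 0.98, 0.085], [-0.426, -0.001, -0.905]]
wrist_force: [0.0, 1.7, -0.1]
finger_gap: 0.9
```

```bash
cat > k.py <<'E'
from h import *
yw=np.radians(11.7);T=np.radians(25)
ax=np.array([-np.sin(T)*np.cos(yw),-np.sin(T)*np.sin(yw),np.cos(T)])
y=np.array([-np.sin(yw),np.cos(yw),0]);z=-ax;x=np.cross(y,z);R=np.c_[x,y,z]
g=np.array([.657,.093,.097])
E
python3 look.py 6; python3 -c "
from k import *
im=cv2.imread('pics/s6f.png');cv2.imwrite('pics/k6.png',cv2.resize(im[100:250,260:420],None,fx=4,fy=4,interpolation=2))
to(g+.05*ax,R,5)"
```

```text
t 13.6 tcp [0.6199 0.102  0.245 ] F [-1.4   0.38 -0.04] gap 0.899
shift/row [ 0.124 -0.065  0.395] turn/row [-0.0001 -0.0002 -0.0003] turn deg tot 0.2
```

View pics/l6.png

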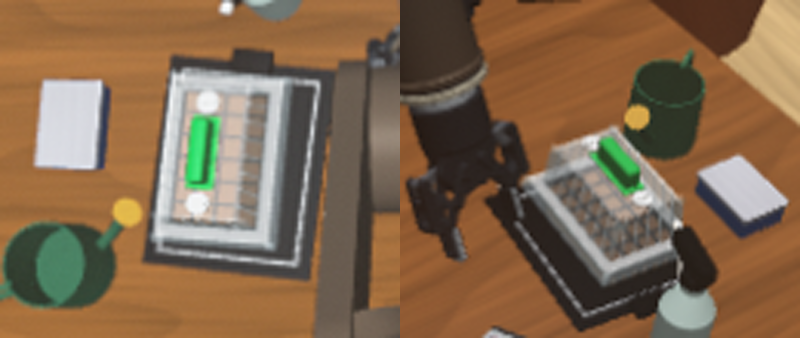

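View pics/k6.png

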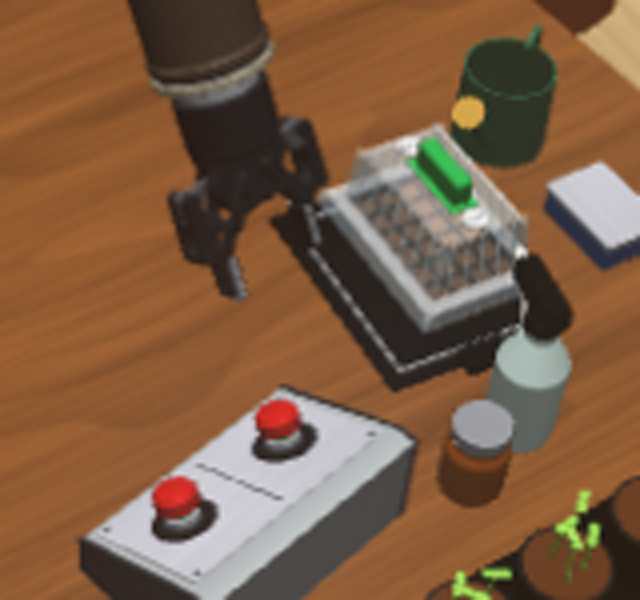

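The dome stands on the tray and the can hasn't moved. I'll measure the dome after the knob. The gripper is tilted and above the left knob, so I approach along its axis.

Call:
arm_command(moves=[[[0.15,-0.08,0.1],[0,0,0],0.9],[[0.2,-0.1,0.3],[0,0,0],0.9],[[0.2,-0.1,0.5],[0,0,0],0.9],[[0.07,-0.05,0.6],[0,0,0],0.9],[[0,0,0.47],[0,0,0],0.9]])

```text
time: 14.1
tcp_pos: [0.6391, 0.0889, 0.1411]
ee_rot: [[-0.89, -0.198, 0.411], [-0.179, 0.98, 0.084], [-0.419, 0.002, -0.908]]
wrist_force: [0.6, -0.6, -0.5]
finger_gap: 0.898
```

```bash
python3 look.py 7; python3 -c "
from k import *
im=cv2.imread('pics/s7f.png');a=cv2.imread('pics/t7f.png');cv2.imwrite('pics/k7.png',np.hstack([cv2.resize(im[150:240,270:370],None,fx=4,fy=4,interpolation=2),cv2.resize(a[140:230,210:310],None,fx=4,fy=4,interpolation=2)]))
to(g-.006*ax,R,5)"
```

```text
t 14.2 tcp [0.6386 0.0893 0.1398] F [-0.12 -0.23  1.09] gap 0.899
shift/row [ 0.003 -0.     0.211] turn/row [ 0.     -0.0008 -0.0006] turn deg tot 0.5
```

View pics/k7.png

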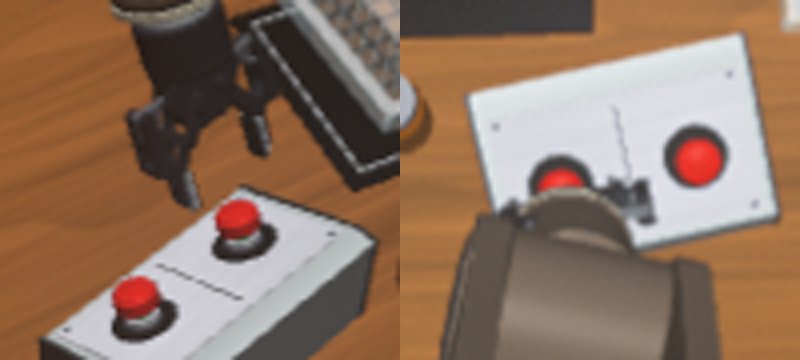

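```bash
python3 -c "
from k import *
print(proj('scene',g),proj('top',g),proj('scene',g+.0115*ax),proj('top',g+.0115*ax), proj('scene',g+.045*ax),proj('top',g+.045*ax))
for sgn in(1,-1):
  f=r.sense()['tcp_pos']+sgn*y*.038
  print(proj('scene',f),proj('top',f))
"
```

```text
[329.78322548 204.98125407] [250.25263605 187.37410501] [328.93738649 202.23872965] [250.31561407 188.09996354] [326.43211611 194.12386179] [250.5053399  190.28514806]
[334.36233002 187.85990402] [239.18907925 192.62406638]
[318.54336049 199.7984669 ] [261.62487763 187.57308578]
```

Call:
arm_command(moves=[[[0,0,0.2],[0,0,0],0.9],[[0,0,0.25],[0,0,0],0.9],[[0,0,0.25],[0,0,0],0.9],[[0,0,0.2],[0,0,0],0.9],[[0,0,0.14],[0,0,0],0.9]])

```text
time: 14.7
tcp_pos: [0.6608, 0.094, 0.0962]
ee_rot: [[-0.888, -0.199, 0.414], [-0.18, 0.98, 0.085], [-0.422, 0.001, -0.907]]
wrist_force: [0.2, -0.8, -0.1]
finger_gap: 0.9
```

Call:
arm_command(moves=[[[0,0,0],[0,0,0],0.8],[[0,0,0],[0,0,0],0.7],[[0,0,0],[0,0,0],0.6],[[0,0,0],[0,0,0],0.5],[[0,0,0],[0,0,0],0.4]])

```text
time: 15.2
tcp_pos: [0.6596, 0.095, 0.0969]
ee_rot: [[-0.888, -0.201, 0.413], [-0.181, 0.98, 0.086], [-0.422, 0.002, -0.907]]
wrist_force: [-13.2, 10.4, 20.8]
finger_gap: 0.435
```

Call:
arm_command(moves=[[[0,0,0],[0,0,0],0.3],[[0,0,0],[0,0,0],0.2],[[0,0,0],[0,0,0],0.0],[[0,0,0],[0,0,0],0.0],[[0,0,0],[0,0,0],0.0]])

```text
time: 15.7
tcp_pos: [0.6596, 0.0949, 0.097]
ee_rot: [[-0.888, -0.201, 0.413], [-0.181, 0.98, 0.086], [-0.422, 0.002, -0.907]]
wrist_force: [-11.0, 12.2, 18.6]
finger_gap: 0.434
```

```bash
python3 -c "
from k import *
to(g-.006*ax,R,5);q=r.sense();print(ax@q['wrist_force'],ax@(q['tcp_pos']-g))"
```

```text
t 15.7 tcp [0.6596 0.0949 0.097 ] F [-10.98  12.23  18.57] gap 0.434
shift/row [ 0.011 -0.005  0.019] turn/row [ 0.0001 -0.0001 -0.0003] turn deg tot 0.2
20.32595526531775 -0.0012698955483913961
```

Call:
arm_command(moves=[[[0,0,-0.05],[0,0,0],0.0],[[0,0,-0.05],[0,0,0],0.0],[[0,0,-0.05],[0,0,0],0.0],[[0,0,-0.05],[0,0,0],0.0],[[0,0,0],[0,0,0],0.0]])

```text
time: 16.2
tcp_pos: [0.6556, 0.0941, 0.1056]
ee_rot: [[-0.888, -0.201, 0.413], [-0.182, 0.98, 0.086], [-0.421, 0.001, -0.907]]
wrist_force: [-1.8, 14.9, 4.5]
finger_gap: 0.43
```

Call:
arm_command(moves=[[[0,0,-0.05],[0,0,0],0.0],[[0,0,-0.05],[0,0,0],0.0],[[0,0,-0.03],[0,0,0],0.0],[[0,0,0],[0,0,0],0.0],[[0,0,0],[0,0,0],0.0]])

```text
time: 16.7
tcp_pos: [0.6538, 0.0934, 0.109]
ee_rot: [[-0.889, -0.2, 0.412], [-0.181, 0.98, 0.085], [-0.42, 0.001, -0.907]]
wrist_force: [32.3, 23.7, -51.7]
finger_gap: 0.424
```

```bash
python3 look.py 8;python3 -c "
from k import *
to(g-.006*ax,R,5);q=r.sense();print(ax@q['wrist_force'],ax@(q['tcp_pos']-g))
im=cv2.imread('pics/s8f.png');cv2.imwrite('pics/k8.png',cv2.resize(im[150:240,270:370],None,fx=6,fy=6,interpolation=2))"
```

```text
t 16.8 tcp [0.6538 0.0934 0.109 ] F [ 31.57  23.61 -50.76] gap 0.424
shift/row [ 0.009 -0.004  0.073] turn/row [-0.     -0.0003 -0.0004] turn deg tot 0.2
-61.09447684704707 0.012171802397382258
```

View pics/k8.png

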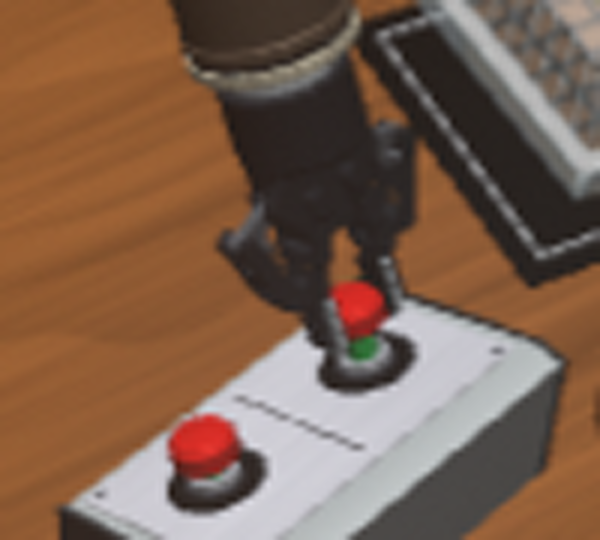

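The knob has come out against its stop: the TCP moved about 13 mm and a green band shows at (362,345). I ease off, open the fingers and retreat along the axis.

Call:
arm_command(moves=[[[0,0,0.04],[0,0,0],0.0],[[0,0,0.03],[0,0,0],0.0],[[0,0,0],[0,0,0],0.0],[[0,0,0],[0,0,0],0.45],[[0,0,0],[0,0,0],0.5]])

```text
time: 17.3
tcp_pos: [0.6547, 0.093, 0.108]
ee_rot: [[-0.888, -0.2, 0.413], [-0.181, 0.98, 0.085], [-0.422, 0.0, -0.907]]
wrist_force: [-0.1, 0.2, 0.3]
finger_gap: 0.498
```

Call:
arm_command(moves=[[[0,0,0],[0,0,0],0.6],[[0,0,0],[0,0,0],0.7],[[0,0,0],[0,0,0],0.8],[[0,0,0],[0,0,0],0.9],[[0,0,0],[0,0,0],0.9]])

```text
time: 17.8
tcp_pos: [0.6546, 0.0924, 0.1075]
ee_rot: [[-0.889, -0.199, 0.413], [-0.181, 0.98, 0.084], [-0.421, 0.0, -0.907]]
wrist_force: [-0.2, -0.3, 0.3]
finger_gap: 0.9
```

Call:
arm_command(moves=[[[0,0,-0.2],[0,0,0],0.9],[[0,0,-0.4],[0,0,0],0.9],[[0,0,-0.6],[0,0,0],0.9],[[0,0,-0.6],[0,0,0],0.9],[[0,0,-0.6],[0,0,0],0.9]])

```text
time: 18.3
tcp_pos: [0.6044, 0.0821, 0.2171]
ee_rot: [[-0.889, -0.199, 0.413], [-0.181, 0.98, 0.084], [-0.421, 0.0, -0.907]]
wrist_force: [0.1, -0.3, 0.4]
finger_gap: 0.896
```

```bash
python3 look.py 9;python3 -c "
from k import *
to(g-.006*ax,R,5)
im=cv2.imread('pics/s9f.png');a=cv2.imread('pics/t9f.png');cv2.imwrite('pics/k9.png',np.hstack([cv2.resize(im[110:240,270:400],None,fx=3,fy=3,interpolation=2),cv2.resize(a[150:280,150:280],None,fx=3,fy=3,interpolation=2)]))"
```

```text
t 18.4 tcp [0.6054 0.0822 0.2199] F [ 0.27  0.19 -0.59] gap 0.904
shift/row [0.018 0.002 0.559] turn/row [-0.0002  0.0004 -0.0004] turn deg tot 0.3
```

View pics/k9.png

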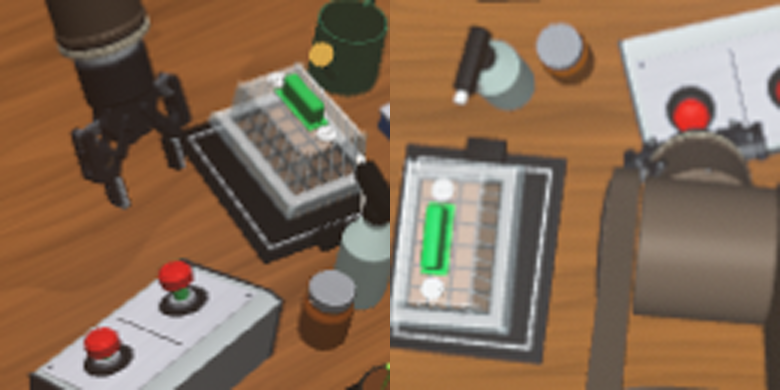

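The left knob stays out by itself and the right one is in. Next I check the dome's seat numerically.

```bash
python3 - <<'E'
from m import *
T=cv2.imread("pics/t9f.png");S=cv2.imread("pics/s9f.png")
gq=blobs(T,(155,195,185,255),grn)[0];R=cv2.minAreaRect(gq[2]);print("grip centre",R[0],plane("top",R[0],.149))
W=np.array([plane("top",u,.149)[:2] for u in cv2.boxPoints(R)])
for i in(0,1):
    d=W[i+1]-W[i];print(np.linalg.norm(d),np.degrees(np.arctan2(d[1],d[0])))
wh=lambda r,g,b:(b>205)&(g>205)
w=[x for x in blobs(T,(155,200,180,255),wh,amin=5)]
for A,c,q in w:print("white top",A,c,plane("top",c,.119))
for A,c,q in blobs(S,(355,130,390,165),wh,amin=2):print("white sc",A,c)
for A,c,q in blobs(S,(350,125,390,160),grn,amin=2):print("grn sc",A,c,cv2.minAreaRect(q))
# tray
yw=np.radians(-5);
for (dx,dy) in((.0553,0),(-.0553,0)):
    X=np.array([.516+dx*np.cos(yw),.3765+dx*np.sin(yw),.119]);print("pred spot",proj("top",X),proj("scene",X))
cv2.imwrite("pics/d9.png",np.hstack([cv2.resize(T[195:275,140:220],(400,400),interpolation=2),cv2.resize(S[120:190,335:405],(400,400),interpolation=2)]))
E
```

```text
grip centre (165.2376708984375, 229.15354919433594) [0.51317637 0.36845684 0.149     ]
0.07783572803526947 -4.6867624442447315
0.031312057974351167 -96.97662211594096
white top 167.40625 [162.30209306 213.85756954] [0.5683008  0.38869091 0.119     ]
white top 45.140625 [163.59819574 245.78792402] [0.46102354 0.38176882 0.119     ]
white top 7.6875 [159.84349593 254.15904472] [0.43346572 0.39393823 0.119     ]
white sc 19.5 [378.58774038 153.92628205]
white sc 11.203125 [361.85207462 135.66640516]
grn sc 64.46875 [371.01511755 140.35427775] ((371.37432861328125, 140.66287231445312), (16.927745819091797, 5.185467720031738), 43.38645935058594)
grn sc 41.921875 [369.41178252 147.11989843] ((369.93438720703125, 145.30581665039062), (19.71308135986328, 7.254636764526367), 46.50743103027344)
pred spot [167.2839946  212.93638354] [379.17983737 154.75679829]
pred spot [163.73001268 245.82009909] [363.05916419 136.45639115]
```

View pics/d9.png

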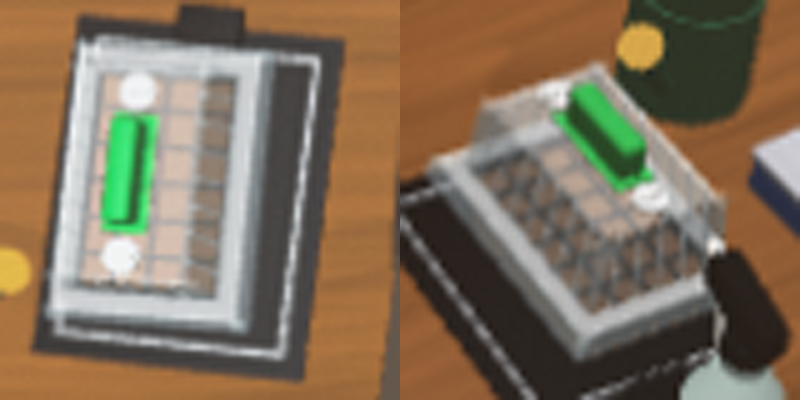

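```bash
python3 -c "
from workcell import workorder,r
print(r.sense()['wrist_force']);print(workorder.finish_job())"
```

```text
[ 0.26910462  0.18734968 -0.59074767]
the job is handed in; nothing more can be done
None
```

The dome is on the sown tray (the one on the robot's left), the left knob is pulled out, and I handed the job in at about 18.4 s.

**Dome:** I lifted it by its green grip and slid it in low from the right, because the watering can's spout overhangs the tray. I then lowered it until it touched, at the height expected for a seated dome (0.1357 m against 0.136 m), eased off the load and let go. The peak force was about 48 N.
- **Top camera:** the dome's two white roof spots are within about 1 px of where a centred, level dome would show them. I read the back spot by eye, because its colour blob merged with a glare patch.
- **Scene camera:** it disagreed by about 1 px (3 mm), the same bias it showed for the tray before I moved anything.
- **Sideways tilt:** I only judged this from the pictures and the contact height.

**Knobs:** The left knob came out about 13 mm to its stop. The grip measured 37 mm on the 40 mm head, probably high on its rounded edge, but it held. After release the knob stayed out with its green band showing, and the right knob is still in.

**Other things:** I never went near the seedling tray. The can, bottle, jar and tin looked unmoved in the last pictures; I did not measure them or check the others. The gripper finished clear of everything, with no meaningful force on the wrist.

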